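# Scrape the tube offcuts into the catch trough

### The job

Take the scraper block from its rubber mat and use it to sweep all five short waste slices of square tube off the steel plate into the catch trough along the plate's edge, touching them only with the scraper, and leave the taller good cut standing where it is on the plate. Then set the scraper back upright on the middle of its mat, lined up with it, and let go. Do not disturb the other things on the table.

Things in the scene. Friction and masses are not known exactly. Their poses are not given: they have to be found in the camera images.
- plate: Bare steel plate fixed to the table, 220 (x) by 260 (y), 40 high, no lips, with a grey sheet-metal catch trough along its whole +y edge. Origin: centre of the plate's underside; its top is z = 40, its edge at the trough y = +130. Trough inside: y = 130 to 228, x = -122 to 122, floor z = 4, walls up to z = 38.
- mat: Thin black rubber mat fixed to the table to the robot's right of the plate, the scraper's parking place: 170 (x) by 80 (y) by 4 thick. Origin: centre of its underside.
- scraper: Scraper block standing on the mat: wooden base with black plastic sole, 130 long (x) by 36 thick (y) by 28 high, with an upright wooden grip on its middle, 80 long (x) by 18 thick (y), from 28 to 87 above the sole. Origin: centre of the sole; z up. About 0.2 kg. Pushes with its long side face.
- slice0: Waste slice of square steel tube, a square ring 25 by 25, 10 high (z), wall 3, lying on the plate. Origin: centre of its underside.
- slice1: Waste slice of square steel tube, a square ring 25 by 25, 13 high (z), wall 3, lying on the plate. Origin: centre of its underside.
- slice2: Waste slice of square steel tube, a square ring 25 by 25, 12 high (z), wall 3, lying on the plate. Origin: centre of its underside.
- slice3: Waste slice of square steel tube, a square ring 20 by 20, 14 high (z), wall 3, lying on the plate. Origin: centre of its underside.
- slice4: Waste slice of square steel tube, a square ring 20 by 20, 10 high (z), wall 3, lying on the plate. Origin: centre of its underside.
- good_cut: The one good cut: a piece of the same 25 by 25 square tube, 45 high (z), standing upright on the plate near the edge farthest from the trough. Origin: centre of its underside.
- stock_tube: Bystander: square tube 40 by 40, 200 long (x), lying on the table beyond the mat and plate. Origin: centre of its underside.
- spray_can: Bystander: white can, 60 in diameter, 160 high. Origin: centre of its underside.
- wrench: Bystander: wrench lying on the table to the robot's left of the plate. Origin: middle of its underside.

How it is judged:
By the outcome, as a careful person would: the job done as asked, in the order asked, and still so for the second after the job is handed in, with the robot touching nothing.
It also fails if it takes over 51 s, if anything falls off the work surface, if the arm or the gripper's body presses on something with over 40 N, if the wrist force passes 120 N, or if a joint passes its speed limit or range.

### The arm

A 6-joint arm with a two-finger parallel gripper is mounted at the origin on the work surface. World frame = base frame: x ahead of the robot, y to its left, z up, the work surface at z = 0. Lengths are in m, angles in rad, forces in N, time in s.
With the tool pointing down it reaches from about 0.35 to 0.775 m from the base axis. Payload 5.5 kg.
Tool frame: the origin (TCP) lies midway between the tips of the shut fingers; the grasp point (between the pads) lies 19 mm behind it; z points along the fingers, y is the line along which they close (so a half turn about z gives the same grasp; the last joint's range is limited). The gripper opens to 85 mm and grips with 20 to 120 N. Pads are 22 mm wide; open, the fingers measure 114 mm over their backs; the gripper's body (76 mm by 85 mm) begins 54 mm behind the grasp point. The pads swing forward as they close: fully open they stand 13 mm farther back than shut.
Start: joints at [1.004, 0.313, 0.046, 1.304, 0, 1.431], TCP at [0.238, 0.523, 0.231] pointing down, gripper open.
Joint ranges: [-2.76, 2.76], [-0.86, 1.69], [-1.03, 1.26], [-2.2, 2.34], [-1.47, 1.5], [-3.14, 3.14]. Speed limits (rad/s): [2.57, 2.57, 3.14, 3.14, 3.14, 3.14].

### API

Orientations are given as a unit quaternion [w, x, y, z].
In Python, from workcell import get_state, read_camera, camera_info, hand_in, recognise gives the robot as it stands.
- The arm moves only by the tool arm_command, never from a script. Its argument "moves" is one flat list of numbers, 7 for each row, row after row: the opening, from -1 (shut) to 1 (fully open), then the shift along the tool's x, y, z in mm, then the turn, a rotation vector about the tool's x, y, z in rad. A call has 1 to 8 rows; each row shifts and turns the commanded pose from where the row before left it, along the tool's axes as they then stand; what a row does not reach is not made up. A row lasts 1/8 s, in which the tool goes at most 62.5 mm and 10.7 degrees, less where a joint would pass 70% of its speed; a pose out of reach is approached as far as the arm can. A call with a gripper value outside its range is refused whole. The fingers move at their own pace and stop on an object; "newtons" is the grip in N (left out, the last holds). Time passes only in rows, so rows that do not move let the fingers close. It gives the time, the measured TCP pose, the force, the opening and the grip force at its end, in the units of the state.
- get_state(): the state, without advancing time (a new reading comes with each control period).
- read_camera(name): name is "side" or "top"; returns (picture, depth): 420x560x3 uint8, blue, green, red; 420x560 float32, m along the optical axis (not along the pixel's ray), 0 where there is no reading.
- camera_info(name): a dict with "fovy" (degrees; the focal length in pixels is half the picture's height over the tangent of half this angle, whatever the lens; pixels are square), "cx", "cy" (the principal point, pixels), "k1" (the pictures are not rectified: a ray, as slopes to the right and down, at radius r is drawn at 1 + k1 r^2 times it, then the intrinsics apply), "eye" and "orientation" of the camera in the world. Camera axes: x right, y down, z forward; pixel columns grow to the right and rows downward; lengths in m; the calibration is good to about 2 mm. A picture is of the moment at which its call begins. camera_info takes no time and is no camera call.
- hand_in(): hands the job in; it is judged then, once.
Trained networks look in the newest picture that a camera, given by its name, has taken for a name from the list of things; names that differ only in an ending like _2 or _b are one class to them, and where a whole thing is asked for, a point or a joint stands for the part that bears it (a point fixed in the world has none). Each returns a list of dicts, best first, with "confidence" (0 to 1); they miss things now and then, are a little off and sometimes report something else, mostly with a low value. They report only what shows in the picture. A call takes as long as a camera call.
- recognise(camera, label): "point" ([column, row] in pixels, amid what is visible of it).
The state is a dict: "clock": time; "joint_pos": joint angles; "qvel": joint speeds; "tau": joint torques, N m; "tcp_pos": TCP position; "orientation": TCP orientation; "wrist_force": force on the tool from outside, world axes, zero at the start; "ft_torque": the same for the moment, N m; "finger_gap": finger opening in m; "grip_force": force on a finger pad.
Only numpy, scipy, OpenCV 4.12 (cv2) and the standard library are available. Lean on these libraries where they do the work, as an engineer would, in place of code of your own. Each camera call takes 0.05 s, during which the arm holds its last target. There are 200 camera calls.

## Working session

There is one attempt and no reset: what is moved stays moved. The work goes in short steps, Python scripts to look and compute and a tool call to move; the robot and the scene stay as the last step left them, time stands still between calls to the robot, and variables do not carry over. Pictures are saved under pics/ and viewed, at most 10 in all, crops included, and the job is handed in when it is done.

Besides the shell and the picture viewer there is one more tool, called after "Request:" as name(argument=value, ...) on one line, values as JSON. arm_command: Moves the arm, as the interface text tells. Its arguments: {"type":"object","properties":{"moves":{"type":"array"},"newtons":{"type":"number"}},"required":["moves"]}

```bash
mkdir -p pics; cat > h.py <<'E'
import numpy as np,cv2
from scipy.spatial.transform import Rotation as R
from workcell import *
def q(o): return R.from_quat([o[1],o[2],o[3],o[0]])
def cloud(name,d,uv=None):
    c=camera_info(name);f=210/np.tan(np.radians(c["fovy"])/2)
    if uv is None:
        v,u=np.mgrid[0:420,0:560];uv=np.stack([u,v],-1).reshape(-1,2)
    uv=np.asarray(uv,float).reshape(-1,2)
    K=np.array([[f,0,c["cx"]],[0,f,c["cy"]],[0,0,1]])
    s=cv2.undistortPoints(uv.reshape(-1,1,2),K,np.array([c["k1"],0,0,0.])).reshape(-1,2)
    z=d[uv[:,1].round().astype(int),uv[:,0].round().astype(int)]
    p=np.c_[s*z[:,None],z]
    return q(c["orientation"]).apply(p)+np.array(c["eye"])
E
python3 - <<'E'
from h import *
for n in("top","side"):
    im,d=read_camera(n);cv2.imwrite(f"pics/{n}0.png",im);np.save(f"{n}0.npy",d)
    i=camera_info(n);print(n,i)
    for l in["plate","mat","scraper","slice0","good_cut","stock_tube","spray_can","wrench"]:
        for r in recognise(n,l)[:7]:
            if r["confidence"]>.3:print(l,np.round(r["point"]),round(r["confidence"],2),cloud(n,d,r["point"])[0].round(3))
s=get_state();print(s["clock"],s["tcp_pos"],s["orientation"],s["finger_gap"])
E
```

```text
top {'fovy': 45.79755351489014, 'cx': 274.8958834194968, 'cy': 207.1185085923619, 'k1': -0.16978781631334516, 'eye': array([ 4.02197229e-01, -4.35684954e-04,  1.35429450e+00]), 'orientation': array([ 0.06510256, -0.69405986,  0.71498127, -0.05333245])}
plate [236. 235.] 0.83 [0.552 0.124 0.043]
mat [375. 242.] 0.58 [ 0.526 -0.25   0.012]
scraper [383. 248.] 0.83 [ 0.504 -0.257  0.08 ]
slice0 [231. 221.] 0.44 [0.59  0.136 0.051]
stock_tube [384. 250.] 0.46 [ 0.495 -0.257  0.093]
spray_can [447. 201.] 0.92 [ 0.608 -0.414  0.151]
wrench [122. 247.] 0.67 [0.532 0.447 0.01 ]
side {'fovy': 54.72514132672645, 'cx': 282.34905810765514, 'cy': 210.25383043073225, 'k1': 0.026733712839463634, 'eye': array([0.46695352, 0.77228471, 0.80065395]), 'orientation': array([ 0.03334759, -0.08488444,  0.91156498, -0.40091378])}
plate [287. 279.] 0.79 [0.558 0.188 0.039]
mat [314. 183.] 0.65 [ 0.545 -0.227  0.003]
mat [237. 173.] 0.59 [ 0.784 -0.198  0.029]
scraper [330. 168.] 0.92 [ 0.501 -0.257  0.046]
slice0 [296. 244.] 0.67 [0.556 0.072 0.037]
slice0 [271. 260.] 0.59 [0.606 0.138 0.039]
slice0 [269. 239.] 0.4 [0.623 0.08  0.05 ]
good_cut [275. 205.] 0.6 [ 0.629 -0.029  0.068]
stock_tube [238. 172.] 0.56 [ 0.777 -0.192  0.038]
spray_can [302. 122.] 0.96 [ 0.614 -0.406  0.109]
wrench [281. 400.] 0.78 [0.524 0.448 0.007]
0.9 [0.2380413  0.52344849 0.23132551] [1.21502464e-05 2.11758340e-01 9.77322057e-01 5.12697101e-05] 0.08552718394156966
```

View pics/top0.png

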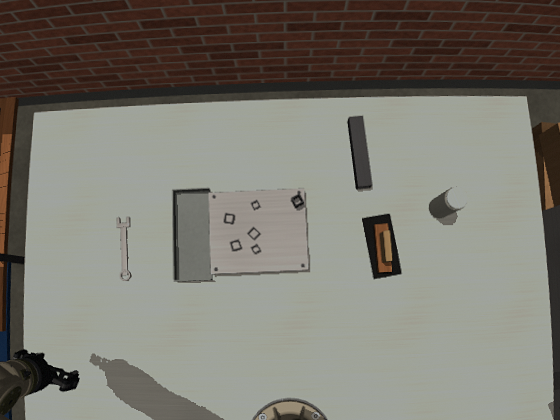

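View pics/side0.png

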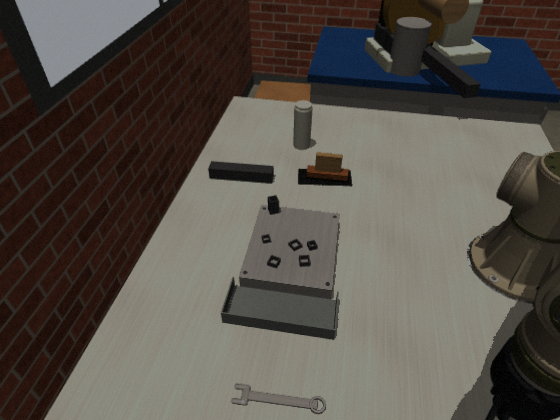

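Top view: plate at columns 208–310, with the trough at its left (+y). Slices are near (229,218), (255,205), (236,245), (254,234) and (256,250). The good cut is at (298,201), the scraper at (387,247) on the mat (382,246), the tube at (360,153) and the can at (447,203). Next I'll measure poses accurately.

```bash
cat > m.py <<'E'
from h import *
def rect(n,p):
    p=p.astype(np.float32)
    (c,s,a)=cv2.minAreaRect(p*1000);print(n,len(p),"c",np.round(c,1),"s",np.round(s,1),"a",round(a,1))
def rays(name,uv,z):
    o=np.ones((420,560),np.float32);e=np.array(camera_info(name)["eye"])
    r=cloud(name,o,uv)-e
    return e+r*((z-e[2])/r[:,2])[:,None]
E
python3 - <<'E'
from m import *
for n in("top","side"):
    im=cv2.imread(f"pics/{n}0.png");d=np.load(f"{n}0.npy");P=cloud(n,d);g=im.max(2).reshape(-1);ok=d.reshape(-1)>0
    x,y,z=P.T;print(n)
    reg=ok&(x>.4)&(x<.7)&(y<.145)&(y>-.08)   
    m=reg&(z>.03)&(z<.06);rect("plate",P[m][:,:2]);print("ztop",np.median(z[m]))
    m=ok&(z<.032)&(z>.02)
    sc=ok&(x>.38)&(x<.65)&(y<-.15)&(y>-.35)
    rect("grip",P[sc&(z>.075)&(z<.105)][:,:2]);print(np.percentile(z[sc&(z>.07)],[5,50,95]).round(3))
    rect("gripall",P[sc&(z>.05)&(z<.105)][:,:2])
    rect("base",P[sc&(z>.02)&(z<.04)][:,:2])
    table=np.zeros(420*560,np.uint8);mm=sc&(g<60)&(z<.02);rect("mat",P[mm][:,:2])
    # dark things on plate
    k=np.zeros(420*560,np.uint8);k[ok&(x>.4)&(x<.72)&(y<.17)&(y>-.1)&(z>.03)&(g<110)]=255
    nn,lab,st,ce=cv2.connectedComponentsWithStats(k.reshape(420,560))
    for i in range(1,nn):
        if st[i,4]>12:
            vv,uu=np.where(lab==i);p=rays(n,np.c_[uu,vv],.05);rect("dark"+str(ce[i].round()),p[:,:2])
    m=ok&(z>.07)&(x>.4)&(x<.72)&(y<.17)&(y>-.12);rect("good",P[m][:,:2])
    m=ok&(z>.02)&(z<.06)&(x>.68)&(x<.98)&(y<-.1)&(y>-.3);rect("stock",P[m][:,:2])
    m=ok&(z>.05)&(x>.5)&(x<.7)&(y<-.35)&(y>-.5);rect("can",P[m][:,:2])
im=cv2.imread("pics/top0.png");cv2.imwrite("pics/crop.png",cv2.resize(im[175:295,165:415],None,fx=3.2,fy=3.2,interpolation=cv2.INTER_CUBIC))
E
```

```text
top
plate 6201 c [564.4  41.8] s [218.8 208.1] a 0.6
ztop 0.03964104645070976
grip 257 c [ 508.3 -266.9] s [80.3 20. ] a 2.6
[0.077 0.09  0.095]
gripall 309 c [ 508.2 -266.7] s [80.3 20.3] a 2.6
base 378 c [ 508.6 -266.2] s [131.3  38.1] a 2.5
mat 979 c [ 516.2 -269.6] s [168.3  79.6] a 8.2
dark[298. 201.] 153 c [639.  -40.9] s [48.  30.5] a 16.0
dark[255. 205.] 40 c [631.2  70. ] s [21.8 19.1] a 25.0
dark[229. 218.] 66 c [596.5 141.1] s [27.8 27.3] a 78.7
dark[254. 233.] 58 c [555.1  76.1] s [26.4 24.3] a 43.6
dark[235. 245.] 60 c [524.9 124.8] s [27.  25.8] a 17.5
dark[256. 249.] 41 c [513.3  71.5] s [22.7 19.7] a 32.2
good 60 c [635.8 -39.5] s [25.3 25.7] a 28.9
stock 1074 c [ 778.7 -220.2] s [198.2  42.9] a 3.3
can 714 c [ 614.5 -434.1] s [57.8 59.8] a 74.3
side
plate 4761 c [564.4  42.3] s [220.3 207.8] a 0.7
ztop 0.038957303027629786
grip 184 c [ 508.4 -264.2] s [79.1 27.3] a 3.6
[0.072 0.085 0.091]
gripall 354 c [ 508.2 -263.6] s [27.3 79.8] a 89.3
base 321 c [ 508.  -260.9] s [129.5  40.1] a 3.7
mat 518 c [ 516.3 -262.5] s [170.3  80.8] a 5.9
dark[292. 243.] 4830 c [562.9  43.8] s [216.2 275. ] a 0.9
good 96 c [636.3 -35.5] s [25.2 28. ] a 31.5
stock 777 c [ 778.  -217.2] s [197.1  51.1] a 4.4
can 613 c [ 617.1 -428. ] s [56.6 60. ] a 39.4
```

View pics/crop.png

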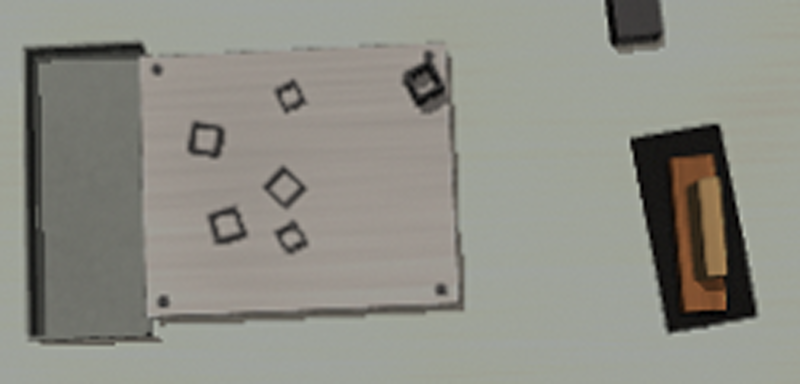

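Crop: the five slices sit between the trough seam (crop x≈143) and the good cut at (424,85). The scraper is turned a few degrees relative to the mat. I'll fit the mat and scraper yaws and the seam.

```bash
cat > fit.py <<'E'
from m import *
def mat(n,im,d):
    P=cloud(n,d);x,y,z=P.T;ok=d.reshape(-1)>0
    sc=ok&(x>.38)&(x<.65)&(y<-.18)&(y>-.36)&(z<.13)
    hsv=cv2.cvtColor(im,cv2.COLOR_BGR2HSV).reshape(-1,3)
    k=(sc&((hsv[:,2]<70)|(z>.02))).astype(np.uint8).reshape(420,560)*255
    k=cv2.morphologyEx(k,cv2.MORPH_OPEN,np.ones((3,3)))
    # mat only low dark pixels, at z=.004; corner rect
    low=(k.reshape(-1)>0)&(hsv[:,2]<60)&(z<.012)
    v,u=np.divmod(np.where(low)[0],560);p=rays(n,np.c_[u,v],.004);rect(n+" mat",p[:,:2])
    top=sc&(z>.078);t=P[top]
    v,u=np.divmod(np.where(top)[0],560);p=rays(n,np.c_[u,v],np.median(t[:,2]));rect(n+" grip",p[:,:2])
    q=p[:,:2]*1000;w,V=np.linalg.eigh(np.cov(q.T));print(" grip pca",q.mean(0).round(1),np.degrees(np.arctan(V[1,1]/V[0,1])).round(1))
    b=P[sc&(z>.022)&(z<.04)][:,:2]*1000;w,V=np.linalg.eigh(np.cov(b.T));print(" base pca",np.degrees(np.arctan(V[1,1]/V[0,1])).round(1))
E
python3 - <<'E'
from fit import *
for n in("top","side"): mat(n,cv2.imread(f"pics/{n}0.png"),np.load(f"{n}0.npy"))
print("corners top mat",(rays("top",np.array([[632,138],[718,125],[757,315],[668,331]])/3.2+[164.7,174.7],.004)*1000).round()[:,:2].tolist())
print("seam",(rays("top",np.array([[141,60],[152,315]])/3.2+[165,175],.04)*1000).round()[:,:2].tolist())
print("plate right",(rays("top",np.array([[447,45],[461,300]])/3.2+[165,175],.04)*1000).round()[:,:2].tolist())
E
```

```text
top mat 943 c [ 515.8 -269.1] s [167.6  78.8] a 8.3
top grip 251 c [ 508.1 -265.5] s [80.6 20.9] a 2.2
 grip pca [ 507.9 -265.5] 1.9
 base pca 2.3
side mat 433 c [ 516.3 -261.4] s [169.3  76. ] a 6.5
side grip 163 c [ 507.2 -256.3] s [79.2 37.1] a 7.0
 grip pca [ 507.6 -257.5] 1.6
 base pca 2.5
corners top mat [[594.0, -220.0], [603.0, -296.0], [438.0, -320.0], [428.0, -242.0]]
seam [[667.0, 196.0], [452.0, 188.0]]
plate right [[672.0, -63.0], [458.0, -67.0]]
```

Request:
arm_command(moves=[1,0,0,0,0,0,-0.16,1,0,0,0,0,0,-0.16,1,0,0,0,0,0,-0.16], newtons=60)

```text
clock: 1.27
tcp_pos: [0.2381, 0.5234, 0.2313]
orientation: [0.0, -0.029, 1.0, 0.0]
wrist_force: [0.3, -0.4, -0.6]
finger_gap: 0.0852
grip_force: 0.0
```

Request:
arm_command(moves=[1,0,0,0,0,0,0.017,1,-17,-57,0,0,0,0,1,-17,-57,0,0,0,0,1,-17,-57,0,0,0,0,1,-17,-57,0,0,0,0,1,-17,-57,0,0,0,0,1,-17,-57,0,0,0,0,1,-17,-57,0,0,0,0])

```text
clock: 2.28
tcp_pos: [0.3719, 0.1273, 0.2317]
orientation: [0.001, -0.016, 1.0, 0.0]
wrist_force: [1.3, -0.2, -0.0]
finger_gap: 0.0855
grip_force: 0.0
```

Request:
arm_command(moves=[1,-17,-57,0,0,0,0,1,-17,-57,0,0,0,0,1,-17,-57,0,0,0,0,1,-17,-57,0,0,0,0,1,-17,-57,0,0,0,0,1,-17,-57,0,0,0,0,1,-17,-57,0,0,0,0,1,0,0,0,0,0,0])

```text
clock: 3.28
tcp_pos: [0.5055, -0.2694, 0.23]
orientation: [-0.0, -0.014, 1.0, -0.0]
wrist_force: [-0.3, 1.2, -0.4]
finger_gap: 0.0859
grip_force: 0.0
```

Request:
arm_command(moves=[1,-2.5,3,40,0,0,0,1,0,0,50,0,0,0,1,0,0,50,0,0,0,1,0,0,40,0,0,0,1,0,0,0,0,0,0,-1,0,0,0,0,0,0,-1,0,0,0,0,0,0,-1,0,0,0,0,0,0], newtons=60)

```text
clock: 4.28
tcp_pos: [0.5082, -0.263, 0.053]
orientation: [0.001, -0.018, 1.0, -0.001]
wrist_force: [0.3, -0.6, -0.7]
finger_gap: 0.0322
grip_force: 0.0
```

Request:
arm_command(moves=[-1,0,0,0,0,0,0,-1,0,0,0,0,0,0,-1,0,0,0,0,0,0])

```text
clock: 4.65
tcp_pos: [0.5076, -0.2627, 0.052]
orientation: [0.001, -0.018, 1.0, -0.0]
wrist_force: [-0.5, -0.3, 6.2]
finger_gap: 0.0174
grip_force: 64.1
```

Request:
arm_command(moves=[-1,0,0,-40,0,0,0,-1,0,0,-50,0,0,0.017,-1,-6,20,-28,0,0,0,-1,-8,54,0,0,0,0,-1,-8,54,0,0,0,0,-1,-8,54,0,0,0,0,-1,-8,54,0,0,0,0,-1,-8,54,0,0,0,0])

```text
clock: 5.65
tcp_pos: [0.5469, 0.0303, 0.1684]
orientation: [-0.001, -0.009, 1.0, 0.0]
wrist_force: [1.1, -0.1, -2.6]
finger_gap: 0.0173
grip_force: 63.0
```

Request:
arm_command(moves=[-1,0,0,0,0,0,0,-1,0,0,0,0,0,0])

```text
clock: 5.9
tcp_pos: [0.547, 0.0287, 0.1685]
orientation: [-0.001, -0.01, 1.0, -0.0]
wrist_force: [-0.0, -1.1, -2.1]
finger_gap: 0.0175
grip_force: 63.0
```

```bash
python3 - <<'E'
from h import *
for n in("top","side"):
    im,d=read_camera(n);cv2.imwrite(f"pics/{n}1.png",im);np.save(f"{n}1.npy",d)
im=cv2.imread("pics/side1.png");cv2.imwrite("pics/c1.png",cv2.resize(im[150:350,200:380],None,fx=3,fy=3))
s=get_state();print(s["tcp_pos"],q(s["orientation"]).as_matrix().round(4),s["wrist_force"],s["finger_gap"])
P=cloud("side",np.load("side1.npy"));x,y,z=P.T
m=(abs(x-.55)<.07)&(y<.08)&(y>0)&(z>.08)&(z<.18);print(np.percentile(z[m],[0,1,3,50]))
E
```

```text
[0.54725384 0.02756234 0.16883678] [[-9.998e-01 -1.790e-02 -1.000e-03]
 [-1.790e-02  9.998e-01 -1.000e-04]
 [ 1.000e-03 -1.000e-04 -1.000e+00]] [-0.0726722  -0.0942031  -2.31234207] 0.0171240949094901
[0.1181537  0.1198583  0.12094098 0.14673216]
```

View pics/c1.png

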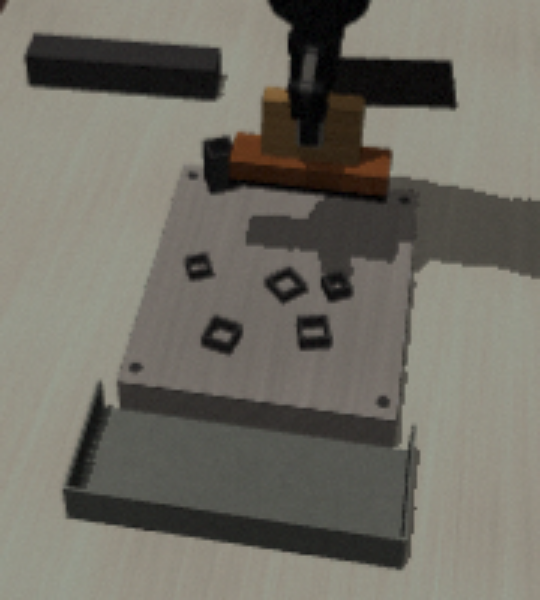

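The scraper hangs level and upright behind the slices, at crop (310,165), with the good cut clear at (215,165). Lowering to just above the plate.

Request:
arm_command(moves=[-1,-1.5,0,30,0,0,0,-1,0,0,30,0,0,0,-1,0,0,19,0,0,0,-1,0,0,0,0,0,0])

```text
clock: 6.5
tcp_pos: [0.5482, 0.027, 0.0891]
orientation: [-0.001, -0.008, 1.0, 0.0]
wrist_force: [-0.0, 0.3, -2.6]
finger_gap: 0.0172
grip_force: 63.0
```

Request:
arm_command(moves=[-1,0,15,0,0,0,0,-1,0,18,0,0,0,0,-1,0,18,0,0,0,0,-1,0,18,0,0,0,0,-1,0,18,0,0,0,0,-1,0,18,0,0,0,0,-1,0,10,0,0,0,0,-1,0,0,0,0,0,0])

```text
clock: 7.5
tcp_pos: [0.5468, 0.1444, 0.0902]
orientation: [-0.0, -0.01, 1.0, 0.0]
wrist_force: [0.4, 0.1, -1.8]
finger_gap: 0.0174
grip_force: 63.0
```

```bash
python3 - <<'E'
from h import *
im,d=read_camera("side");cv2.imwrite("pics/c2.png",cv2.resize(im[150:350,200:380],None,fx=3,fy=3))
E
```

```text
(no output)
```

View pics/c2.png

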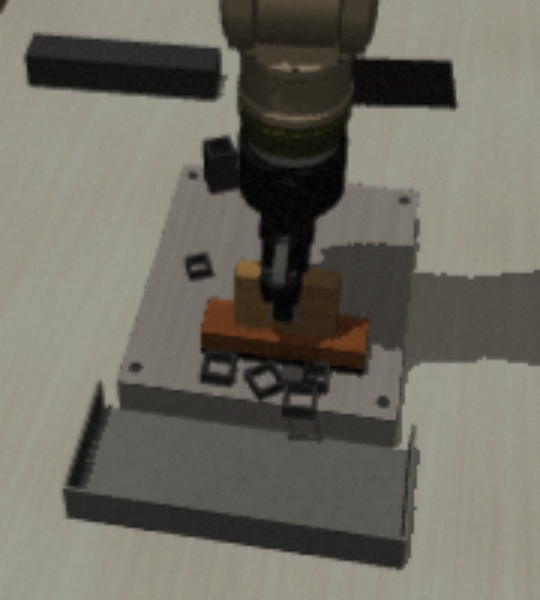

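Four slices ride in front of the face, at crop y≈370–400, with one at the brink. The fifth, at (200,267), waits for pass two. Continuing over the edge.

Request:
arm_command(moves=[-1,0,12,0,0,0,0,-1,0,12,0,0,0,0,-1,0,12,0,0,0,0,-1,0,12,0,0,0,0,-1,0,0,0,0,0,0,-1,0,0,0,0,0,0])

```text
clock: 8.3
tcp_pos: [0.5459, 0.1916, 0.0902]
orientation: [-0.0, -0.01, 1.0, -0.0]
wrist_force: [-0.6, 0.7, -1.9]
finger_gap: 0.0171
grip_force: 62.9
```

```bash
python3 - <<'E'
from h import *
im,d=read_camera("side");cv2.imwrite("pics/c3.png",cv2.resize(im[150:350,200:380],None,fx=3,fy=3))
E
```

```text
(no output)
```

View pics/c3.png

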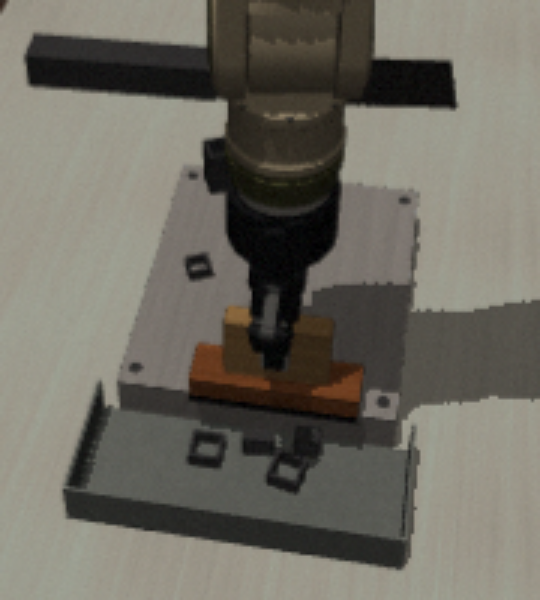

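Request:
arm_command(moves=[-1,0,-10,-30,0,0,0,-1,-10,-15,-20,0,0,0,-1,-20,-50,0,0,0,0,-1,-20,-50,0,0,0,0,-1,-19,-42,0,0,0,0,-1,0,0,0,0,0,0,-1,0,0,30,0,0,0,-1,0,0,20,0,0,0])

```text
clock: 9.35
tcp_pos: [0.6173, 0.026, 0.0892]
orientation: [-0.001, -0.009, 1.0, 0.0]
wrist_force: [-1.1, -0.0, -2.4]
finger_gap: 0.0172
grip_force: 63.1
```

Request:
arm_command(moves=[-1,0,0,0,0,0,0,-1,0,12,0,0,0,0,-1,0,18,0,0,0,0,-1,0,18,0,0,0,0,-1,0,18,0,0,0,0,-1,0,18,0,0,0,0,-1,0,18,0,0,0,0,-1,0,18,0,0,0,0])

```text
clock: 10.35
tcp_pos: [0.6158, 0.1471, 0.0903]
orientation: [0.0, -0.01, 1.0, 0.0]
wrist_force: [0.1, 0.3, -2.6]
finger_gap: 0.0175
grip_force: 63.0
```

Request:
arm_command(moves=[-1,0,12,0,0,0,0,-1,0,12,0,0,0,0,-1,0,12,0,0,0,0,-1,0,12,0,0,0,0,-1,0,0,0,0,0,0,-1,0,0,0,0,0,0])

```text
clock: 11.1
tcp_pos: [0.6149, 0.1936, 0.0902]
orientation: [-0.0, -0.01, 1.0, -0.0]
wrist_force: [0.3, -0.1, -2.6]
finger_gap: 0.0176
grip_force: 63.0
```

```bash
python3 - <<'E'
from h import *
im,d=read_camera("side");cv2.imwrite("pics/c4.png",cv2.resize(im[150:350,200:380],None,fx=3,fy=3))
E
```

```text
(no output)
```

View pics/c4.png

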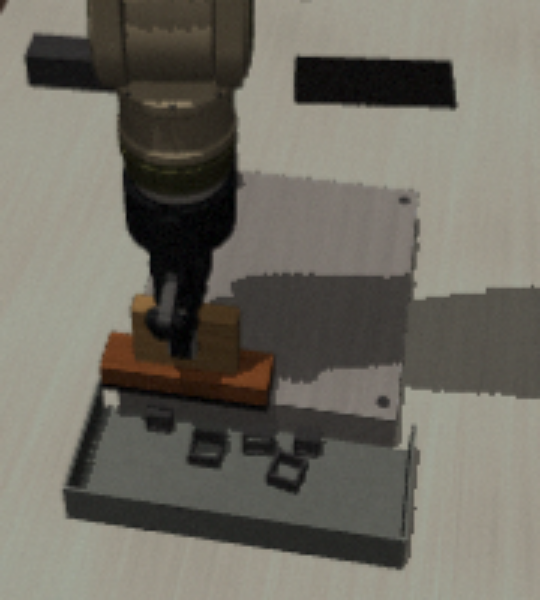

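All five slices are in the trough: crop (160,418), (207,448), (258,445), (288,470), (307,445). The mat is now bare, so I'll measure it cleanly, along with the scraper's offset in the grip.

```bash
cat > matfit.py <<'E'
from m import *
def matpose(n,im,zr=.004):
    d=np.ones((420,560),np.float32)
    v,u=np.mgrid[0:420,0:560];uv=np.c_[u.ravel(),v.ravel()]
    p=rays(n,uv,zr)
    k=((abs(p[:,0]-.516)<.12)&(abs(p[:,1]+.268)<.075)&(im.max(2).ravel()<70)).astype(np.uint8).reshape(420,560)
    c=max(cv2.findContours(k,0,1)[0],key=cv2.contourArea)
    m=np.zeros_like(k);cv2.drawContours(m,[c],-1,1,-1)
    w=p[m.ravel()>0,:2]*1000
    W,V=np.linalg.eigh(np.cov(w.T));rect(n,w/1000);print(" mean",w.mean(0).round(1),"yaw",np.degrees(np.arctan(V[1,1]/V[0,1])).round(2),"L",np.sqrt(12*W).round(1))
E
python3 - <<'E'
from matfit import *
for n in("top","side"):
    im,d=read_camera(n);matpose(n,im)
    P=cloud(n,d);x,y,z=P.T
    b=(d.ravel()>0)&(abs(x-.615)<.1)&(abs(y-.19)<.03)&(z>.06)&(z<.073);rect("base top",P[b][:,:2])
    hs=cv2.cvtColor(im,cv2.COLOR_BGR2HSV).reshape(-1,3);o=(d.ravel()>0)&(hs[:,1]>120)&(abs(x-.615)<.1)&(abs(y-.19)<.05)&(z>.045);rect("wood",P[o][:,:2])
    print(np.percentile(P[o][:,0],[0,1,99,100]).round(4))
s=get_state();print(s["tcp_pos"],q(s["orientation"]).as_matrix()[:,1].round(4),s["clock"])
E
```

```text
top 1734 c [ 515.9 -269.1] s [167.9  78.9] a 8.4
 mean [ 515.5 -268.8] yaw 8.11 L [ 78.6 167.2]
base top 163 c [614.7 183.6] s [131.2  23.9] a 0.6
wood 279 c [613.5 165.7] s [ 51.2 128.4] a 85.1
[0.5508 0.551  0.6762 0.679 ]
side 811 c [ 516.4 -263.7] s [168.4  79.1] a 7.8
 mean [ 515.9 -262.9] yaw 7.71 L [ 79.3 169.5]
base top 527 c [615.6 196. ] s [130.4  38.2] a 0.8
wood 1539 c [606.6 208.6] s [147.9  63.5] a 0.8
[0.5325 0.5519 0.6774 0.6807]
[0.615006   0.19337446 0.09034717] [-1.860e-02  9.998e-01 -1.000e-04] 11.25
```

Request:
arm_command(moves=[-1,0,0,-40,0,0,0,-1,0,-20,-40,0,0,0,-1,15,-55,0,0,0,0,-1,15,-55,0,0,0,0,-1,15,-55,0,0,0,0,-1,15,-55,0,0,0,0,-1,15,-55,0,0,0,0,-1,15,-55,0,0,0,0])

```text
clock: 12.25
tcp_pos: [0.5309, -0.1599, 0.1706]
orientation: [0.0, -0.009, 1.0, -0.0]
wrist_force: [1.0, -0.3, -2.7]
finger_gap: 0.0173
grip_force: 63.0
```

Request:
arm_command(moves=[-1,17.5,-55,0,0,0,0,-1,0,-52,0,0,0,0,-1,0,0,0,0,0,-0.06,-1,0,0,40,0,0,-0.061,-1,0,0,40,0,0,0,-1,0,0,20,0,0,0,-1,0,0,0,0,0,0,-1,0,0,0,0,0,0])

```text
clock: 13.25
tcp_pos: [0.5168, -0.2658, 0.0714]
orientation: [0.001, -0.07, 0.998, -0.0]
wrist_force: [0.3, -0.1, -2.8]
finger_gap: 0.0176
grip_force: 63.0
```

```bash
python3 - <<'E'
from m import *
for n in("top","side"):
    im,d=read_camera(n);cv2.imwrite(f"pics/{n}5.png",im)
    P=cloud(n,d);x,y,z=P.T;s=(d.ravel()>0)&(abs(x-.516)<.12)&(abs(y+.266)<.07)
    print(n,np.histogram(z[s],bins=np.arange(-.005,.16,.01))[0])
    rect("base",P[s&(z>.03)&(z<.055)][:,:2]);print(np.percentile(P[s&(z>.03)&(z<.055)][:,1],[1,99]))
    rect("mat",P[s&(z<.012)&(im.max(2).ravel()<70)][:,:2])
ss=[get_state() for _ in range(5)];print(ss[0]["tcp_pos"],q(ss[0]["orientation"]).as_matrix()[:,1].round(4),ss[0]["clock"],ss[0]["joint_pos"])
a=[cv2.resize(cv2.imread(f"pics/{n}5.png")[r:r+100,c:c+133],None,fx=4,fy=4) [:,:400] for n,r,c in(("top",190,325),("side",115,270))]
cv2.imwrite("pics/c5.png",np.hstack(a))
E
```

```text
top [1681  206    2   20   16  148   34    9   10    5    3    7    5    6
    6    6]
base 176 c [ 529.8 -264.2] s [101.9  34.5] a 6.8
[-0.27519454 -0.24177548]
mat 462 c [ 527.6 -267.3] s [145.7  78.8] a 8.4
side [1514   41   17  110  113  235   73   57   67   69   68   78   20   15
   27   34]
base 402 c [ 517.6 -261.9] s [129.9  39.5] a 8.4
[-0.28548909 -0.23635637]
mat 585 c [ 515.5 -269.5] s [170.9  95.2] a 8.9
[ 0.51720522 -0.26591891  0.07184972] [-0.1396  0.9902 -0.0019] 13.35 [-6.12945780e-01  4.17477605e-01 -2.07831350e-01  9.42673810e-01
  9.10400303e-05 -7.52998583e-01]
```

View pics/c5.png

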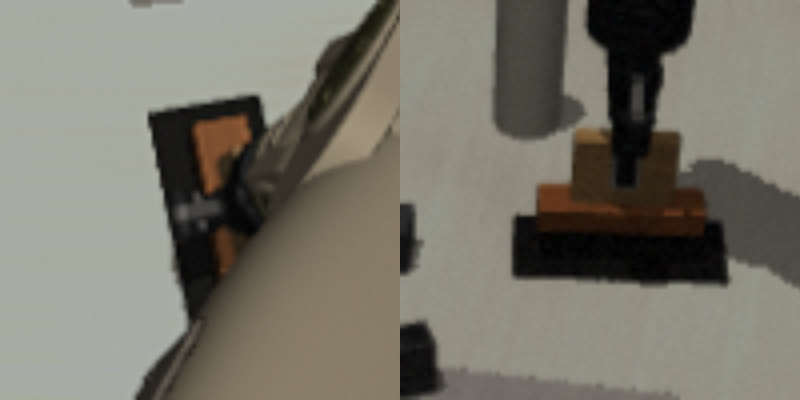

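The scraper hovers over the mat parallel to its edges. It is about 2.5 mm towards +y of the mat's centre, so I'll correct that and lower it.

Request:
arm_command(moves=[-1,1.5,-2.3,0,0,0,0,-1,0,0,10,0,0,0,-1,0,0,7,0,0,0,-1,0,0,2,0,0,0,-1,0,0,0,0,0,0,-1,0,0,0,0,0,0])

```text
clock: 14.1
tcp_pos: [0.5149, -0.2675, 0.0512]
orientation: [-0.0, -0.07, 0.998, 0.0]
wrist_force: [-0.8, 0.8, -1.3]
finger_gap: 0.0172
grip_force: 63.6
```

Request:
arm_command(moves=[-1,0,0,0.5,0,0,0,-1,0,0,0,0,0,0])

```text
clock: 14.35
tcp_pos: [0.5149, -0.2675, 0.0511]
orientation: [-0.0, -0.07, 0.998, 0.0]
wrist_force: [-2.9, 2.2, 5.5]
finger_gap: 0.0171
grip_force: 64.2
```

In contact; releasing and retreating straight up.

Request:
arm_command(moves=[0.6,0,0,0,0,0,0,0.6,0,0,0,0,0,0,0.6,0,0,0,0,0,0,0.6,0,0,0,0,0,0,0.6,0,0,-20,0,0,0,0.6,0,0,-40,0,0,0,0.6,0,0,-50,0,0,0,0.6,0,0,-60,0,0,0])

```text
clock: 15.35
tcp_pos: [0.5145, -0.2672, 0.2214]
orientation: [-0.001, -0.07, 0.998, 0.001]
wrist_force: [1.1, -1.5, -0.0]
finger_gap: 0.068
grip_force: 0.0
```

Request:
arm_command(moves=[0.6,20,60,-10,0,0,0,0.6,20,60,0,0,0,0,0.6,20,60,0,0,0,0,0.6,20,60,0,0,0,0,0.6,10,60,0,0,0,0,0.6,10,60,0,0,0,0,0.6,0,60,0,0,0,0,0.6,0,60,0,0,0,0])

```text
clock: 16.35
tcp_pos: [0.3502, 0.1921, 0.231]
orientation: [0.001, -0.07, 0.998, 0.0]
wrist_force: [1.9, 0.1, -0.3]
finger_gap: 0.0685
grip_force: 0.0
```

```bash
python3 - <<'E'
from fit import *
ims=[]
for n in("top","side"):
    im,d=read_camera(n);ims.append(im);mat(n,im,d)
    P=cloud(n,d);x,y,z=P.T;sc=(d.ravel()>0)&(abs(x-.516)<.12)&(abs(y+.268)<.09)
    rect("base",P[sc&(z>.02)&(z<.04)][:,:2])
    if n=="top":
        # silhouette of mat incl. scraper
        import matfit; k=im.copy();k[(sc&(z>.015)).reshape(420,560)]=0;matfit.matpose(n,k)
    g=(d.ravel()>0)&(z>.07)&(x>.55)&(x<.7)&(y<.0)&(y>-.1);rect("good",P[g][:,:2])
a=cv2.resize(ims[0][175:295,165:415],(400,192*1));b=cv2.resize(ims[1][110:310,200:370],None,fx=2.35,fy=2.35)
t=cv2.resize(ims[0][190:290,300:420],(390,325));a=cv2.resize(ims[0][175:295,165:325],(390,292))
l=np.vstack([a,t]);l=cv2.resize(l,(390,int(l.shape[0]*.76)+1));b=cv2.resize(b,(400,l.shape[0]));cv2.imwrite("pics/c6.png",np.hstack([l,b]))
print(get_state()["clock"],get_state()["tcp_pos"])
E
```

```text
top mat 936 c [ 515.6 -269.2] s [166.7  78.8] a 8.4
top grip 242 c [ 515.5 -267.1] s [80.4 20.5] a 8.1
 grip pca [ 514.8 -267.4] 7.4
 base pca 9.0
base 374 c [ 514.3 -268.1] s [128.9  37.5] a 8.4
top 1739 c [ 515.9 -269.1] s [167.9  78.9] a 8.3
 mean [ 515.6 -268.7] yaw 8.07 L [ 78.7 167.4]
good 61 c [635.6 -39.7] s [24.9 25. ] a 27.0
side mat 455 c [ 515.7 -262.4] s [168.3  78.2] a 8.7
side grip 161 c [ 515.  -257.9] s [78.  31.6] a 11.0
 grip pca [ 514.8 -259.7] 9.7
 base pca 8.1
base 322 c [ 514.8 -263.7] s [128.5  41.6] a 7.3
good 94 c [636.6 -36.1] s [25.4 28.8] a 27.6
16.45 [0.3490417  0.19534689 0.23083633]
```

View pics/c6.png

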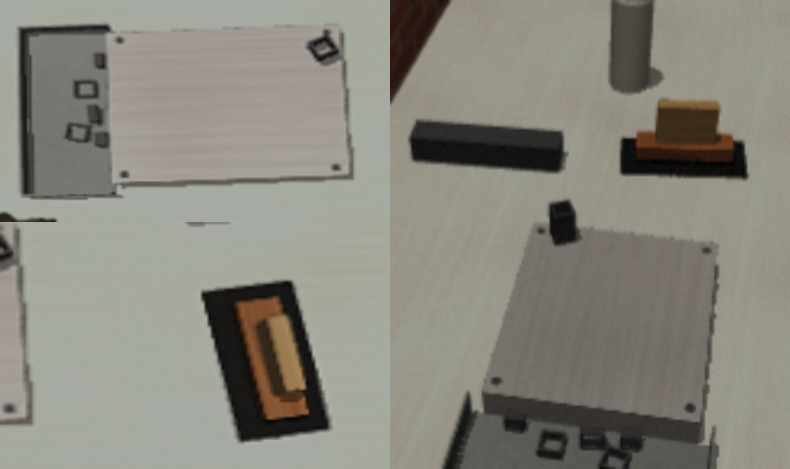

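All five slices lie in the trough and the good cut stands unmoved. The scraper is upright, within about 1 mm of the mat's centre and lined up with it. Handing in.

```bash
python3 -c "
from workcell import *
print(hand_in())"
```

```text
the job is handed in; nothing more can be done
None
```

I swept all five waste slices into the trough using only the scraper, left the good cut standing where it was, and set the scraper back upright, within about 2 mm of the middle of its mat and lined up with it; the job was handed in at about 16.5 s, but no verdict came back.

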